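Take the spent filter out of the fume extractor

ROBOT

A 6-joint arm with a two-finger parallel gripper is mounted at the origin on the work surface. World frame = base frame: x ahead of the robot, y to its left, z up, the work surface at z = 0. Lengths are in m, angles in rad, forces in N, time in s.
With the tool pointing down it reaches from about 0.375 to 0.9 m from the base axis. Payload 3.1 kg.
Tool frame: the origin (TCP) lies at the very end of the fingers, on their centre line; the grasp point (between the pads) lies 19 mm behind it; z points along the fingers, y is the line along which they close (so a half turn about z gives the same grasp; the last joint's range is limited). The gripper opens to 87 mm and grips with 3 to 60 N. Pads are 19 mm wide; open, the fingers measure 117 mm over their backs; the gripper's body (75 mm by 190 mm) begins 51 mm behind the grasp point.
Start: joints at [-1.387, 0.527, 1.433, -0, 1.181, -0.178], TCP at [0.221, -0.585, 0.192] pointing down, gripper open.
Joint ranges: [-3.08, 3.08], [-0.75, 2.2], [0.22, 2.44], [-1.43, 4.57], [0, 2.65], [-2.85, 2.85]. Speed limits (rad/s): [2.79, 2.79, 3.14, 3.14, 3.14, 3.14].

INTERFACE

Orientations are given as a unit quaternion [x, y, z, w].
In Python, from rig import robot gives the robot as it stands. The module is installed in compiled form; this text tells all that it offers.
- The arm moves only by the tool servo_tool, never from a script. Its argument "rows" is one flat list of numbers, 5 for each row, row after row: the closure, from -1 (fully open) to 1 (shut), so that 0 is half open, then the shift along the tool's x, y, z in m, then the turn about the tool's z in degrees. A call has 1 to 5 rows; each row shifts and turns the commanded pose from where the row before left it, along the tool's axes as they then stand; what a row does not reach is not made up. A row lasts 1/12 s, in which the tool goes at most 41.7 mm and 7.16 degrees, less where a joint would pass 70% of its speed; a pose out of reach is approached as far as the arm can. A call with a gripper value outside its range is refused whole. The fingers move at their own pace and stop on an object; "newtons" is the grip in N (left out, the last holds). Time passes only in rows, so rows that do not move let the fingers close. It gives the time, the measured TCP pose, the force, the opening and the grip force at its end, in the units of the state.
- robot.get_obs(): the state, without advancing time (a new reading comes with each control period).
- robot.camera(name): name is "side" or "top"; returns a dict with "pixels" (420x560x3 uint8, red, green, blue), "intrinsics" (3x3 intrinsics, pixels), "rvec" (rotation vector, rad) and "tvec" (3), from world to camera coordinates, as OpenCV has them. Camera axes: x right, y down, z forward; pixel columns grow to the right and rows downward; lengths in m; the calibration is good to about 2 mm. A picture is of the moment at which its call begins. There is no depth.
- robot.hand_in(): hands the job in; it is judged then, once.
Trained networks look in a picture, given as the dict that the camera call returned (one of the last four; its "shot" number tells which), for a name from the list of things; names that differ only in an ending like _2 or _b are one class to them, and where a whole thing is asked for, a point or a joint stands for the part that bears it (a point fixed in the world has none). Each returns a list of dicts, best first, with "score" (0 to 1); they miss things now and then, are a little off and sometimes report something else, mostly with a low value. They report only what shows in the picture. A call takes as long as a camera call. They do not tell look-alikes from the thing itself.
- robot.spot_in(picture, query): "at" ([x, y, z] in m, in world coordinates, good to about 4 mm: the middle of the surface that is visible of it).
- robot.outline_of(picture, query): "region" (420x560 bool, what is visible of it).
- robot.place_of(picture, query): "at" ([x, y, z] in m, in world coordinates, good to about 4 mm: a listed point, or the origin of a listed thing).
The state is a dict: "time": time; "q": joint angles; "joint_velocities": joint speeds; "joint_torque": joint torques, N m; "position": TCP position; "tool_rot": TCP orientation; "ft_force": force on the tool from outside, world axes, zero at the start; "moment": the same for the moment, N m; "grip_width": finger opening in m; "grip_force": force on a finger pad.
Only numpy, scipy, OpenCV 4.12 (cv2) and the standard library are available. Lean on these libraries where they do the work, as an engineer would, in place of code of your own. Each camera call takes 0.05 s, during which the arm holds its last target. There are 200 camera calls.

TASK

Take the spent filter out of the fume extractor: twist the bayonet cover a quarter turn anticlockwise until its lugs come free of the collar, lift it off and lay it flat on the rubber mat with its handle up. Then lift the filter cartridge out and stand it upright in the open carton, keeping it upright all the way so that no dust spills. Leave the other things on the bench where they are.

Things in the scene. Friction and masses are not known exactly. Their poses are not given: they have to be found in the camera images.
- extractor: Bench-top solder-fume extractor, fixed: grey metal case 200 x 200 mm, top 125 mm above the bench, a round aluminium collar in the middle of its top, a black control strip on its -x side, a black hose spigot sticking out 28 mm on its +x side. Origin: on the bench under the collar's axis. A round filter well (112 mm diameter, floor 35 mm above the bench) goes down below the collar.
- collar (a point): On the collar's axis, 138 mm above the bench; axes as the extractor's. Collar: 166 mm outside, 152 mm inside diameter, top 145 mm above the bench. Two inward retaining lips (inner radius 65 mm), each 80 degrees wide, are centred on its +y and -y axes; the two gaps between them, 100 degrees wide, on its +x and -x axes. Lugs that stand in the gaps can lift out.
- cover_bar (a point): Centre of the grip bar of the beige plastic bayonet cover (loose, 0.2 to 0.28 kg), on the cover's axis, 24 mm above its underside. The bar lies along the point's x axis: 104 mm long, 24 mm thick, 34 mm high, its top 41 mm above the underside, on a disc of 122 mm diameter, 7 mm thick. At the start the cover is locked in the collar, its underside about 131 mm above the bench.
- cover_lug (a point): Outer end of one of the cover's two lugs (32 mm wide, reaching 71 mm from the axis, below the bar's two ends). Locked: bar 77 to 91 degrees anticlockwise of the collar's x axis. Turn anticlockwise from above: lugs free when the bar is within 33 degrees of the collar's x axis, stop 12 degrees past it. A sprung seal presses it up with 6 N (turning: up to 0.5 N m) and lifts it 3 mm once free.
- filter_tab (a point): Centre of the black pull tab of the spent filter cartridge (loose, 0.2 to 0.42 kg), on its axis, 73 mm above its underside. The tab lies along the point's x axis: 60 mm long, 14 mm thick, 36 mm high, on a round pleated body of 100 mm diameter, 55 mm high (91 mm overall). At the start it stands upright in the extractor's well under the cover, the tab's top 126 mm above the bench.
- mat: Flat black rubber mat, fixed, 260 (along its x) x 240 x 3 mm. Origin: centre of its underside, on the bench. A solder spool stands on its corner towards +x, -y.
- carton_floor (a point): Centre of the inner floor of an open cardboard carton for spent filters, fixed, 5 mm above the bench. Inside 190 (along its x) x 170 mm, walls 5 mm thick, rim 65 mm above the bench; flaps folded outward on its +y and -y sides, reaching 135 mm from its centre.
- spool: Bystander, to be left alone: solder spool, 60 mm diameter, 42 mm tall, standing on a corner of the mat. Origin: centre of its underside.
- cutters: Bystander, to be left alone: side cutters lying flat beyond the mat, about 120 mm long and 16 mm high, lying roughly parallel to the mat's y axis. Origin: centre of its underside.
- trafo_small: Bystander, to be left alone: small mains transformer, 61 x 86 x 53 mm tall, behind the extractor. Origin: centre of its underside.
- flux_jar: Bystander, to be left alone: flux jar, 48 mm diameter, 60 mm tall, behind the extractor. Origin: centre of its underside.
- trafo_big: Bystander, to be left alone: mains transformer, 76 x 106 x 69 mm tall, behind the carton. Origin: centre of its underside.
- meter: Bystander, to be left alone: hand multimeter lying face up, 75 x 150 x 34 mm, on the robot's side of the carton. Origin: centre of its underside.
Mind the look-alikes: they are no part of the job. What is shaped like the part that bears cover_bar but pink or turquoise is not meant.

How it is judged:
On the way, in this order (a step that is already met when the one before it is completed fails the run):
1. the cover is turned until its lugs are free of the lips, still seated in the collar (angle between the x axis of cover_bar and the x axis of extractor, either way round below 0.62 rad and horizontal distance between cover_bar and extractor below 0.015 m and z of cover_bar in the frame of extractor below 0.167 m), for 0.05 s.
2. the cover lies flat on the mat, handle up, let go (x of cover_bar in the frame of mat between -0.085 and 0.085 m and y of cover_bar in the frame of mat between -0.075 and 0.075 m and z of cover_bar in the frame of mat between 0.021 and 0.033 m and angle between cover_bar's own z axis and vertical below 0.08 rad and contact force between cover and the fingers below 0.1 N), for 0.2 s.
At the end, for the whole second after the job is handed in: The cover lies flat, handle up, on the mat (centre within 85 mm in x, 75 mm in y of the mat's centre); the filter stands upright (0.12 rad) on the carton's floor, its centre within 60 mm (x) and 50 mm (y) of the carton's centre; both let go and at rest (x of cover_bar in the frame of mat between -0.085 and 0.085 m and y of cover_bar in the frame of mat between -0.075 and 0.075 m and z of cover_bar in the frame of mat between 0.021 and 0.033 m and angle between cover_bar's own z axis and vertical below 0.08 rad and x of filter_tab in the frame of carton_floor between -0.06 and 0.06 m and y of filter_tab in the frame of carton_floor between -0.05 and 0.05 m and z of filter_tab in the frame of carton_floor between 0.066 and 0.08 m and angle between filter_tab's own z axis and vertical below 0.12 rad and linear speed of each of cover, filter below 0.02 m/s); the robot touches nothing.
It fails at once if the filter is tipped more than 30 degrees (angle between filter_tab's own z axis and vertical above 0.52 rad).
It fails at once if one of the other things on the bench is moved more than 25 mm (distance of any of spool, cutters, trafo_small, flux_jar, trafo_big, meter from where it was at the start of the episode above 0.025 m).
It also fails if it takes over 72 s, if anything falls off the work surface, if the arm or the gripper's body presses on something with over 40 N, if the wrist force passes 120 N, or if a joint passes its speed limit or range.

## Working session

There is one attempt and no reset: what is moved stays moved. The work goes in short steps, Python scripts to look and compute and a tool call to move; the robot and the scene stay as the last step left them, time stands still between calls to the robot, and variables do not carry over. Pictures are saved under pics/ and viewed, at most 10 in all, crops included, and the job is handed in when it is done.

Besides the shell and the picture viewer there is one more tool, called after "Emit:" as name(argument=value, ...), one argument or row to a line, values as JSON. servo_tool: Moves the arm, as the interface text tells. Its arguments: {"type":"object","properties":{"rows":{"type":"array","items":{"type":"number"}},"newtons":{"type":"number"}},"required":["rows"]}

```bash
mkdir -p pics
python3 - <<'E'
from rig import robot
import cv2
o=robot.get_obs();print(o)
for c in("top","side"):
    p=robot.camera(c);cv2.imwrite(f"pics/{c}0.png",p["pixels"][:,:,::-1])
    print(c,p["tvec"],p["rvec"])
    for n in["extractor","collar","cover_bar","cover_lug","filter_tab","mat","carton_floor","spool","cutters","trafo_small","flux_jar","trafo_big","meter"]:
        print(n,[(round(d["score"],2),[round(float(v),3) for v in d["at"]]) for d in robot.place_of(p,n)][:4])
E
```

```text
{'time': 0.0, 'q': array([-1.38752224e+00,  5.28467623e-01,  1.43389924e+00, -3.10017386e-05,
        1.18136924e+00, -1.78470927e-01]), 'joint_velocities': array([ 0.00015367,  0.0008597 ,  0.00047642,  0.00142656,  0.00026561,
       -0.00106738]), 'joint_torque': array([-3.95727739e-04, -4.40045428e+01, -1.76593459e+01,  6.33049314e-02,
        5.82072535e-02, -1.52503571e-04]), 'position': array([ 0.22108089, -0.5837478 ,  0.19117177]), 'tool_rot': array([ 9.83685487e-01,  1.79893618e-01, -1.69077429e-05, -1.07168679e-03]), 'ft_force': array([-0.28633073,  1.06701219, -0.32070012]), 'moment': array([ 0.02392358, -0.01183965, -0.00890585]), 'grip_force': 0.0, 'grip_width': 0.08688926431599947}
top [0.10424645 0.51705947 1.32271178] [ 2.21828181 -2.16366401  0.11637134]
extractor [(0.55, [0.508, 0.31, -0.001]), (0.19, [0.76, 0.044, -0.001])]
collar []
cover_bar [(0.87, [0.323, 0.533, 0.027]), (0.81, [0.382, 0.695, 0.024]), (0.8, [0.507, 0.311, 0.157]), (0.7, [0.263, 0.304, 0.027])]
cover_lug [(0.97, [0.546, 0.368, 0.134]), (0.85, [0.33, 0.655, 0.002]), (0.81, [0.196, 0.291, 0.004])
[... 539 characters left out ...]
1894]
extractor [(0.91, [0.507, 0.312, -0.004])]
collar [(0.72, [0.652, 0.181, -0.004])]
cover_bar [(0.98, [0.321, 0.532, 0.023]), (0.9, [0.507, 0.314, 0.161]), (0.78, [0.265, 0.297, 0.023])]
cover_lug [(0.77, [0.19, 0.288, 0.002]), (0.6, [0.548, 0.368, 0.134]), (0.59, [0.262, 0.57, 0.002])]
filter_tab []
mat [(0.68, [0.506, 0.312, -0.004]), (0.57, [0.505, -0.297, -0.002])]
carton_floor [(0.97, [0.592, 0.004, 0.006])]
spool [(0.61, [0.597, -0.382, 0.002])]
cutters [(0.59, [0.693, -0.272, -0.0])]
trafo_small [(0.54, [0.65, 0.179, -0.003])]
flux_jar [(0.62, [0.683, 0.345, -0.001])]
trafo_big [(0.87, [0.762, 0.051, 0.0]), (0.61, [0.596, -0.378, 0.006]), (0.59, [0.505, -0.296, -0.003])]
meter []
```

View pics/top0.png

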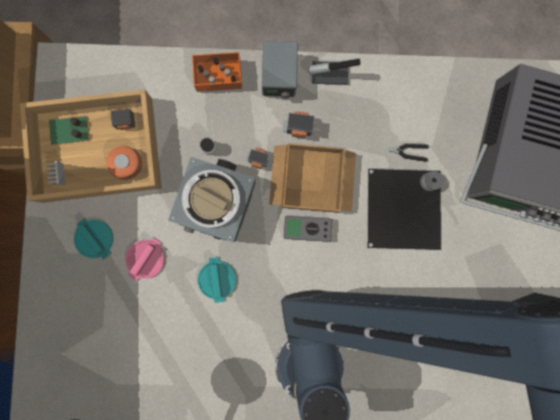

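View pics/side0.png

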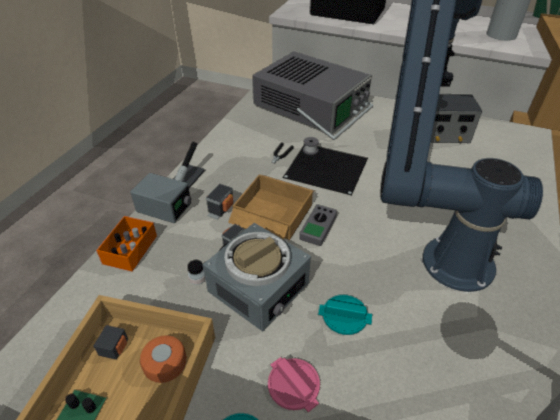

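```bash
cat > h.py <<'E'
from rig import robot
import numpy as np, cv2
def ray(p,uv,z):
    "pixels -> world xy on plane z"
    R=cv2.Rodrigues(np.array(p["rvec"],float))[0];t=np.array(p["tvec"],float).ravel()
    uv=np.atleast_2d(np.array(uv,float));n=np.c_[uv,np.ones(len(uv))]@np.linalg.inv(np.array(p["intrinsics"])).T
    d=n@R;c=-R.T@t
    return (c+d*((z-c[2])/d[:,2])[:,None])[:,:2]
def pose():
    o=robot.get_obs();q=o["tool_rot"];return np.array(o["position"]),np.degrees(2*np.arctan2(q[1],q[0])),o
def go(x,y,z,yaw=None):
    "print tool-frame shift to the target and turn"
    P,t,o=pose();a=np.radians(t);d=np.array([x,y,z])-P
    print("pos",P.round(4),"yaw",round(t,1),"q6",round(o["q"][5],2),"F",np.round(o["ft_force"],1),"w",round(o["grip_width"],4),"tool shift mm",(np.array([d[0]*np.cos(a)+d[1]*np.sin(a),d[0]*np.sin(a)-d[1]*np.cos(a),-d[2]])*1000).round(1),
      "turn",None if yaw is None else round((t-yaw+180)%360-180,1))
def rect(p,name,z,near=None,col=None):
    for d in robot.outline_of(p,name)[:4]:
        m=d["region"]; ys,xs=np.nonzero(m); w=ray(p,np.c_[xs,ys],z)
        r=cv2.minAreaRect((w*1000).astype(np.float32)); print(name,round(d["score"],2),np.round(r[0],1),np.round(r[1],1),round(r[2],1))
E
python3 - <<'E'
from h import *
p=robot.camera("top")
for n,z in(("mat",.003),("carton_floor",.065),("extractor",.125),("cover_bar",.14)): rect(p,n,z)
im=p["pixels"][140:260,150:280,::-1]
cv2.imwrite("pics/c1.png",cv2.resize(im,None,fx=5,fy=5,interpolation=cv2.INTER_CUBIC))
go(.5,-.3,.3,57)
E
```

```text
mat 0.62 [ 502.4 -301.4] [261.  238.4] 0.3
carton_floor 0.75 [586.8   5.1] [259.8 207.5] 86.4
extractor 0.68 [511.9 303.2] [211.4 233.5] 72.5
cover_bar 0.98 [508.  310.3] [116.6 118.5] 1.9
cover_bar 0.78 [384.2 638.5] [111.1 110. ] 86.6
cover_bar 0.7 [276.3 283.4] [110.9 108.3] 55.6
cover_bar 0.67 [330.1 489.3] [107.5 107.3] 10.9
pos [ 0.2212 -0.5845  0.1921] yaw 20.7 q6 -0.18 F [ 0.2  1.2 -0. ] w 0.0866 tool shift mm [ 361.4 -167.4 -107.9] turn -36.3
```

View pics/c1.png

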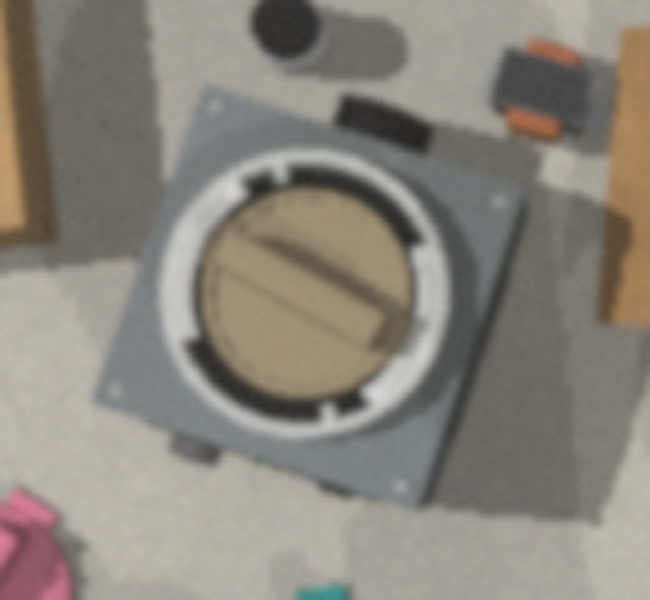

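Run:
```python
from h import *
p=robot.camera("top")
f=lambda u:(np.array(u)/5+[150,140]-.4)
def ang(a,b,z):
    w=ray(p,[f(a),f(b)],z);d=w[0]-w[1];return round(float(np.degrees(np.arctan2(d[1],d[0]))),1),np.linalg.norm(d).round(3)
print("case y",ang((207,88),(525,185),.125),ang((97,402),(420,505),.125),"x",ang((207,88),(97,402),.125))
print("bar",ang((215,265),(378,348),.172),ang((262,237),(400,300),.172))
print("collar c",ray(p,f((304,293)),.145)," case c",ray(p,[f((207,88)),f((525,185)),f((97,402)),f((420,505))],.125).mean(0))
```

```text
case y (74.5, np.float64(0.196)) (73.7, np.float64(0.198)) x (-16.8, np.float64(0.195))
bar (64.5, np.float64(0.103)) (66.9, np.float64(0.086))
collar c [[0.50677625 0.30992047]]  case c [0.50805713 0.30753238]
```

Emit:
servo_tool(
  rows=[-1,0.035,-0.01,-0.02,-6,-1,0.035,-0.01,-0.02,-6,-1,0.035,-0.01,-0.02,-6,-1,0.035,-0.01,-0.02,-6,-1,0.035,-0.01,-0.02,-6],
)

```text
time: 2.12
position: [0.3413, -0.4483, 0.2929]
tool_rot: [0.903, 0.431, 0.0, 0.0]
ft_force: [-0.7, -0.3, 0.7]
grip_width: 0.087
grip_force: 0.0
```

```bash
python3 -c "
from h import *
go(.5,0,.29,57);go(.507,.312,.25,57)"
```

```text
pos [ 0.3413 -0.4483  0.2929] yaw 51.0 q6 -0.44 F [-0.7 -0.3  0.7] w 0.087 tool shift mm [ 448.3 -158.7    2.9] turn -6.0
pos [ 0.3413 -0.4483  0.2929] yaw 51.0 q6 -0.44 F [-0.7 -0.3  0.7] w 0.087 tool shift mm [ 695.2 -349.5   42.9] turn -6.0
```

Emit:
servo_tool(
  rows=[-1,0.035,-0.0175,0,0,-1,0.035,-0.0175,0,0,-1,0.035,-0.0175,0,0,-1,0.035,-0.0175,0,0,-1,0.035,-0.0175,0,0],
)

```text
time: 2.53
position: [0.3832, -0.2566, 0.2924]
tool_rot: [0.904, 0.428, 0.0, 0.0]
ft_force: [0.5, 0.1, -0.2]
grip_width: 0.0868
grip_force: 0.0
```

Emit:
servo_tool(
  rows=[-1,0.035,-0.0175,0,0,-1,0.035,-0.0175,0,0,-1,0.035,-0.0175,0,0,-1,0.035,-0.0175,0,0,-1,0.035,-0.0175,0,0],
)

```text
time: 2.95
position: [0.4262, -0.0657, 0.2925]
tool_rot: [0.904, 0.428, 0.0, 0.0]
ft_force: [1.1, -0.7, 0.4]
grip_width: 0.0871
grip_force: 0.0
```

Emit:
servo_tool(
  rows=[-1,0.035,-0.0175,0,0,-1,0.035,-0.0175,0,0,-1,0.035,-0.0175,0,0,-1,0.035,-0.0175,0,0,-1,0.035,-0.0175,0,0],
)

```text
time: 3.37
position: [0.4692, 0.1253, 0.2925]
tool_rot: [0.904, 0.428, 0.0, 0.0]
ft_force: [0.8, -0.5, -0.1]
grip_width: 0.0868
grip_force: 0.0
```

Emit:
servo_tool(
  rows=[-1,0.035,-0.0175,0,0,-1,0.035,-0.0175,0,0,-1,0.035,-0.0175,0,0,-1,0.035,-0.0175,0,-7,-1,0,0,0,-7],
)

```text
time: 3.78
position: [0.5048, 0.2826, 0.2921]
tool_rot: [0.842, 0.54, 0.002, -0.001]
ft_force: [-0.3, -0.3, 0.6]
grip_width: 0.0867
grip_force: 0.0
```

```bash
python3 -c "
from h import *
go(.507,.311,.17,65)"
```

```text
pos [0.5048 0.2826 0.2921] yaw 65.4 q6 0.74 F [-0.3 -0.3  0.6] w 0.0867 tool shift mm [ 26.7  -9.8 122.1] turn 0.4
```

Emit:
servo_tool(
  rows=[-1,0.0135,-0.005,0.035,0,-1,0.013,-0.005,0.035,0,-1,0,0,0.035,0,-1,0,0,0.028,0,-1,0,0,0,0],
)

```text
time: 4.2
position: [0.5011, 0.3027, 0.1532]
tool_rot: [0.844, 0.536, -0.006, -0.001]
ft_force: [0.1, -1.2, -0.4]
grip_width: 0.0871
grip_force: 0.0
```

```bash
python3 -c "
from h import *
go(.507,.311,.144,65)
p=robot.camera('top');q=robot.camera('side')
cv2.imwrite('pics/c2.png',np.hstack([cv2.resize(p['pixels'][120:280,140:300],None,fx=2.5,fy=2.5),cv2.resize(q['pixels'][190:350,170:330],None,fx=2.5,fy=2.5)])[:,:,::-1])"
```

```text
pos [0.5011 0.3027 0.1532] yaw 64.8 q6 0.79 F [ 0.1 -1.2 -0.4] w 0.0871 tool shift mm [10.   1.8  9.2] turn -0.2
```

View pics/c2.png

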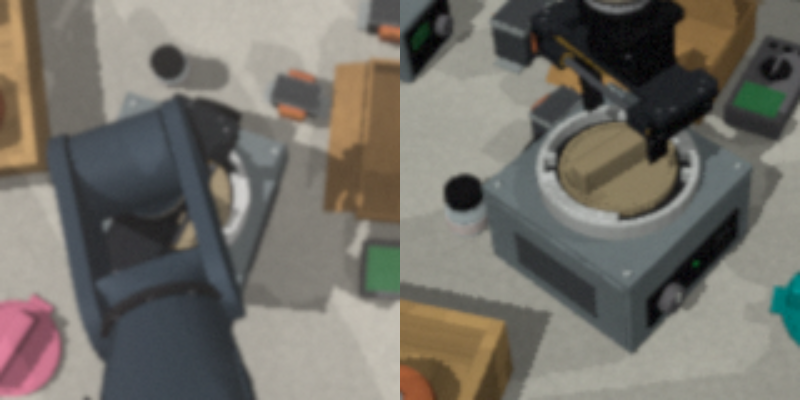

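Emit:
servo_tool(
  rows=[-1,0,0,0,0,-1,0,0,0,0],
)

```text
time: 4.47
position: [0.5079, 0.3047, 0.1617]
tool_rot: [0.845, 0.535, 0.003, 0.001]
ft_force: [-0.7, 0.6, -0.6]
grip_width: 0.0865
grip_force: 0.0
```

```bash
python3 -c "
from h import *
go(.507,.311,.144,65)"
```

```text
pos [0.5079 0.3047 0.1617] yaw 64.7 q6 0.79 F [-0.7  0.6 -0.6] w 0.0865 tool shift mm [ 5.3 -3.5 17.7] turn -0.3
```

Emit:
servo_tool(
  rows=[-1,0.005,-0.0035,0.008,0,-1,0,0,0.008,0,-1,0,0,0,0,-1,0,0,0,0],
)

```text
time: 4.8
position: [0.5043, 0.3101, 0.1426]
tool_rot: [0.845, 0.535, -0.001, -0.0]
ft_force: [0.5, -0.4, -0.4]
grip_width: 0.0872
grip_force: 0.0
```

```bash
python3 -c "
from h import *
go(.507,.311,.144,65)"
```

```text
pos [0.5043 0.3101 0.1426] yaw 64.7 q6 0.8 F [ 0.5 -0.4 -0.4] w 0.0872 tool shift mm [ 2.   2.1 -1.4] turn -0.3
```

Emit:
servo_tool(
  rows=[1,0.002,0.001,-0.001,0,1,0,0,0,0,1,0,0,0,0,1,0,0,0,0,1,0,0,0,0],
  newtons=35,
)

```text
time: 5.22
position: [0.5067, 0.3116, 0.1443]
tool_rot: [0.845, 0.535, 0.0, 0.0]
ft_force: [0.5, 0.4, 0.4]
grip_width: 0.0618
grip_force: 0.0
```

Emit:
servo_tool(
  rows=[1,0,0,0,0,1,0,0,0,0,1,0,0,0,0,1,0,0,0,0,1,0,0,0,0],
)

```text
time: 5.63
position: [0.5066, 0.3116, 0.1442]
tool_rot: [0.845, 0.535, -0.0, -0.0]
ft_force: [-0.4, -0.1, -0.5]
grip_width: 0.0284
grip_force: 0.0
```

```bash
python3 -c "
from h import *
go(.507,.311,.144,155);print(pose()[2]['moment'])"
```

```text
pos [0.5066 0.3116 0.1442] yaw 64.7 q6 0.8 F [-0.4 -0.1 -0.5] w 0.0284 tool shift mm [-0.4  0.6  0.2] turn -90.3
[-0.03624731 -0.0470097  -0.07798499]
```

Emit:
servo_tool(
  rows=[1,0,0,0,0,1,0,0,0,0,1,0,0,0,0,1,0,0,0,0],
)

```text
time: 5.97
position: [0.5067, 0.3116, 0.1442]
tool_rot: [0.845, 0.535, 0.0, 0.0]
ft_force: [0.8, 0.1, -0.3]
grip_width: 0.0037
grip_force: 0.0
```

Emit:
servo_tool(
  rows=[1,0,0,0,-3,1,0,0,0,-3,1,0,0,0,-3,1,0,0,0,-3,1,0,0,0,-3],
)

```text
time: 6.38
position: [0.5066, 0.3116, 0.1442]
tool_rot: [0.767, 0.642, 0.0, -0.0]
ft_force: [0.4, 0.1, 1.3]
grip_width: 0.0002
grip_force: 0.0
```

```bash
python3 -c "
from h import *
go(.507,.311,.144,155);print(pose()[2]['moment'])"
```

```text
pos [0.5066 0.3116 0.1442] yaw 79.9 q6 0.54 F [0.4 0.1 1.3] w 0.0002 tool shift mm [-0.5  0.5  0.2] turn -75.1
[-0.04348845 -0.08804032  0.02418948]
```

```bash
python3 -c "
from h import *
P=pose()[0]
for c in('top','side'):
  q=robot.camera(c)
  uv=cv2.projectPoints(P,np.array(q['rvec'],float),np.array(q['tvec'],float),np.array(q['intrinsics']),None)[0].ravel();print(c,uv)
  print([(round(d['score'],2),np.round(d['at'],3)) for d in robot.place_of(q,'cover_bar')])
cv2.imwrite('pics/c3.png',cv2.resize(q['pixels'][190:340,160:360],None,fx=4,fy=4,interpolation=cv2.INTER_CUBIC)[:,:,::-1])"
```

```text
top [209.85517346 198.2569834 ]
[(0.97, array([0.322, 0.528, 0.028])), (0.81, array([0.507, 0.311, 0.158])), (0.64, array([0.384, 0.692, 0.022]))]
side [257.67039208 254.60698448]
[(0.91, array([0.26 , 0.295, 0.027])), (0.76, array([0.32 , 0.531, 0.024])), (0.6, array([0.503, 0.314, 0.158]))]
```

View pics/c3.png

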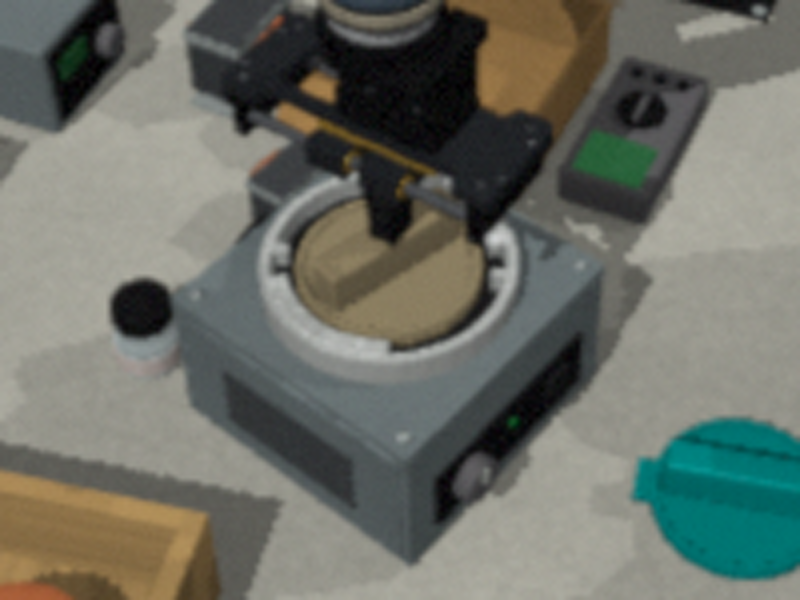

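```bash
python3 -c "
from h import *
P,t,_=pose();q=robot.camera('side')
im0=cv2.imread('pics/side0.png');out=[]
K=(np.array(q['rvec'],float),np.array(q['tvec'],float),np.array(q['intrinsics']),None)
R=cv2.Rodrigues(K[0])[0];print('cam',-R.T@K[1].ravel())
for im in(im0,q['pixels'][:,:,::-1]):
  c=cv2.resize(im[205:295,205:305],None,fx=4,fy=4,interpolation=cv2.INTER_CUBIC)
  def dr(pts,col):
    u=cv2.projectPoints(np.array(pts,float),*K)[0][:,0];u=((u-[205,205]+.5)*4).astype(int);cv2.polylines(c,[u],True,col,1)
  a=np.radians(65);e=np.array([np.cos(a),np.sin(a)]);n=np.array([-e[1],e[0]])
  for z,col in((.138,(255,0,0)),(.172,(0,0,255))):
    dr([[*(np.array([.507,.311])+s*.052*e+r*.012*n),z] for s,r in((1,1),(1,-1),(-1,-1),(-1,1))],col)
  th=np.linspace(0,6.28,40);dr([[.507+.076*np.cos(x),.311+.076*np.sin(x),.145] for x in th],(0,255,0))
  dr([[*P],[P[0],P[1],P[2]+.04]],(255,0,255));out.append(c)
cv2.imwrite('pics/c4.png',np.hstack(out))"
```

```text
cam [0.1798594  0.98734202 0.98755282]
```

View pics/c4.png

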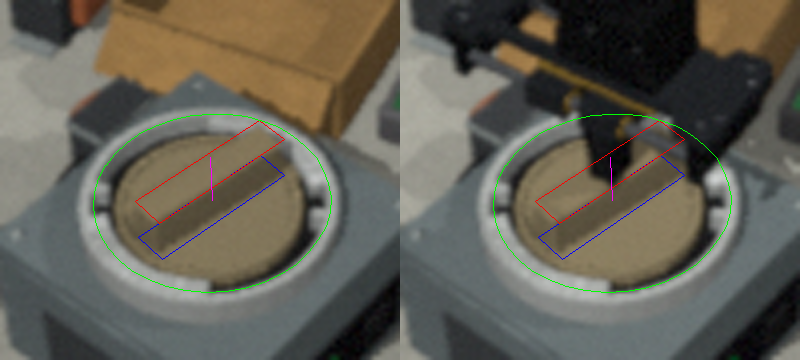

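```bash
python3 -c "
from h import *
q=robot.camera('side')
K=(np.array(q['rvec'],float),np.array(q['tvec'],float),np.array(q['intrinsics']),None)
f=lambda *p:cv2.projectPoints(np.array(p,float),*K)[0].ravel().round(1)
print('c2',[f(.455,.324,z) for z in(.153,.17,.18)])
P,t,o=pose();print(P,o['ft_force'],o['q'],[f(P[0],P[1],z) for z in(.144,.155,.165,.172,.18)])
for yo in(0,.01,-.01):
  for xo in(.0,.015,-.015):
    a=np.radians(t);d=xo*np.array([np.sin(a),-np.cos(a)])+yo*np.array([np.cos(a),np.sin(a)])
    print(xo,yo,[f(P[0]+d[0],P[1]+d[1],z) for z in(.144,.172)])
im=q['pixels'][225:262,235:285].astype(int).sum(2)//3
for r in im[8:34:1]:print(' '.join('%3d'%v for v in r[8:40]))
"
```

```text
c2 [array([274.4, 261.6]), array([274.4, 257.1]), array([274.4, 254.4])]
[0.50665365 0.31159629 0.14414336] [ 0.37745963  0.49088406 -0.74860408] [3.63660459e-01 5.44781245e-01 1.55820279e+00 9.32907933e-06
 1.03860160e+00 5.43796090e-01] [array([257.7, 254.6]), array([257.5, 251.8]), array([257.4, 249.1]), array([257.4, 247.2]), array([257.3, 245.1])]
0.0 0 [array([257.7, 254.6]), array([257.4, 247.2])]
0.015 0 [array([252.9, 252.3]), array([252.5, 244.9])]
-0.015 0 [array([262.5, 257. ]), array([262.3, 249.6])]
0.0 0.01 [array([255.5, 257.1]), array([255.1, 249.7])]
0.015 0.01 [array([250.6, 254.7]), array([250.2, 247.3])]
-0.015 0.01 [array([260.3, 259.5]), array([260.1, 252.1])]
0.0 -0.01 [array([259.9, 252.2]), array([259.6, 244.8])]
0.015 -0.01 [array([255.1, 249.9]), array([254.7, 242.5])]
-0.015 -0.01 [array([264.7, 254.5]), array([264.5, 247.1])]
 63  47  34  45  84 124  94  40  29  29  33  33  34  32  29  31  33  30  36  28  24  28  47  66  80  78  77  65  48  36  33  34
135 115  78  83 129 143  99  41  25  28  29  30  29  32  31  33  33  41  58  51  35  22  45  87 105 105 
[... 2395 characters left out ...]
  76  78  76  76  74  72  78  90 104 109 115 119 122 119 120
109 111 114 118 118 116 120 118 115 112 105  91  84  80  77  78  77  75  72  77  73  73  76  90 108 117 119 119 118 120 120 120
117 117 119 122 119 120 120 115 108  97  86  80  77  77  76  77  75  73  75  76  82  86  98 111 117 117 120 118 121 120 120 120
113 113 118 120 121 116 111 101  91  83  78  78  76  76  77  74  75  76  73  78  99 109 116 117 120 119 121 122 120 119 119 118
108 110 118 118 113 106  92  85  79  78  78  75  78  75  76  76  77  82  84 100 113 116 121 121 120 118 121 121 121 120 121 119
111 110 106 104  96  88  81  78  77  77  77  76  76  75  77  77  88 102 109 115 119 121 119 119 119 119 119 119 121 120 119 119
```

Emit:
servo_tool(
  rows=[-1,0,0,0,5,-1,0,0,0,5,-1,0,0,0,5,-1,0,0,0,0,-1,0,0,0,0],
)

```text
time: 7.1
position: [0.5067, 0.3116, 0.1442]
tool_rot: [0.844, 0.536, 0.0, 0.0]
ft_force: [0.4, -0.1, -0.1]
grip_width: 0.026
grip_force: 0.0
```

Emit:
servo_tool(
  rows=[-1,0,0,0,0,-1,0,0,0,0,-1,0,0,0,0,-1,0,0,0,0,-1,0,0,0,0],
)

```text
time: 7.52
position: [0.5066, 0.3116, 0.1442]
tool_rot: [0.845, 0.535, 0.0, -0.0]
ft_force: [-0.1, 0.3, -0.4]
grip_width: 0.0596
grip_force: 0.0
```

Emit:
servo_tool(
  rows=[-1,0,0,0.004,0,-1,0,0,0.004,0,-1,0,0,0.004,0,-1,0,0,0,0,-1,0,0,0,0],
)

```text
time: 7.93
position: [0.5063, 0.3114, 0.1315]
tool_rot: [0.845, 0.535, -0.001, -0.0]
ft_force: [1.4, -0.2, 0.2]
grip_width: 0.0856
grip_force: 0.0
```

```bash
python3 -c "
from h import *
go(.507,.311,.115,65)
q=robot.camera('side');P,t,o=pose();a=np.radians(t)
K=(np.array(q['rvec'],float),np.array(q['tvec'],float),np.array(q['intrinsics']),None)
c=cv2.resize(q['pixels'][200:300,200:310,::-1],None,fx=6,fy=6,interpolation=cv2.INTER_CUBIC)
for dz,col in((0,(255,0,255)),(.027,(0,255,255))):
 for s in(1,-1):
  u=cv2.projectPoints(np.array([[P[0]+s*w*np.sin(a)+x*np.cos(a),P[1]-s*w*np.cos(a)+x*np.sin(a),P[2]+dz] for w,x in((.0435,.0095),(.0585,.0095),(.0585,-.0095),(.0435,-.0095))]),*K)[0][:,0]
  cv2.polylines(c,[((u-200+.5)*6).astype(int)],True,col,1)
cv2.imwrite('pics/c5.png',c)"
```

```text
pos [0.5063 0.3114 0.1315] yaw 64.7 q6 0.8 F [ 1.4 -0.2  0.2] w 0.0856 tool shift mm [-0.1  0.9 16.5] turn -0.3
```

View pics/c5.png

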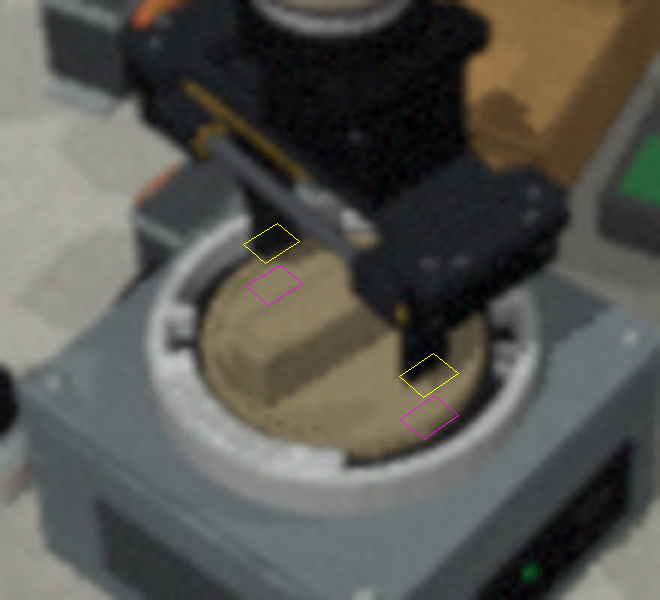

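Emit:
servo_tool(
  rows=[-1,0,0.001,0.005,0,-1,0,0,0.005,0,-1,0,0,0.005,0,-1,0,0,0,0,-1,0,0,0,0],
)

```text
time: 8.4
position: [0.5071, 0.311, 0.1165]
tool_rot: [0.845, 0.535, -0.001, -0.0]
ft_force: [-0.4, 0.8, -0.2]
grip_width: 0.0872
grip_force: 0.0
```

Emit:
servo_tool(
  rows=[-1,0,0,0.002,0,-1,0,0,0.002,0,-1,0,0,0,0,-1,0,0,0,0],
)

```text
time: 8.73
position: [0.5075, 0.3112, 0.1131]
tool_rot: [0.845, 0.535, -0.0, -0.0]
ft_force: [0.0, -0.5, -0.2]
grip_width: 0.0865
grip_force: 0.0
```

```bash
python3 -c "
from h import *
go(.507,.311,.115,65)"
```

```text
pos [0.5075 0.3112 0.1131] yaw 64.7 q6 0.8 F [ 0.  -0.5 -0.2] w 0.0865 tool shift mm [-0.4 -0.3 -1.9] turn -0.3
```

Emit:
servo_tool(
  rows=[-1,0,0,0.002,0,-1,0,0,0,0,-1,0,0,0,0],
)

```text
time: 8.98
position: [0.5075, 0.3111, 0.1111]
tool_rot: [0.845, 0.535, -0.0, -0.0]
ft_force: [-0.5, 0.2, -0.1]
grip_width: 0.0871
grip_force: 0.0
```

Emit:
servo_tool(
  rows=[-1,0,0,0.002,0,-1,0,0,0,0,-1,0,0,0,0],
)

```text
time: 9.23
position: [0.5074, 0.3111, 0.109]
tool_rot: [0.845, 0.535, -0.0, -0.0]
ft_force: [0.2, -0.9, -0.9]
grip_width: 0.0873
grip_force: 0.0
```

Emit:
servo_tool(
  rows=[1,0,0,0,0,1,0,0,0,0,1,0,0,0,0,1,0,0,0,0,1,0,0,0,0],
  newtons=35,
)

```text
time: 9.65
position: [0.5076, 0.3112, 0.1092]
tool_rot: [0.845, 0.535, 0.0, -0.0]
ft_force: [0.2, -0.2, -0.8]
grip_width: 0.0615
grip_force: 0.0
```

Emit:
servo_tool(
  rows=[1,0,0,0,0,1,0,0,0,0,1,0,0,0,0,1,0,0,0,0,1,0,0,0,0],
)

```text
time: 10.07
position: [0.5077, 0.3111, 0.1092]
tool_rot: [0.845, 0.535, 0.0, 0.0]
ft_force: [5.6, -3.1, -1.2]
grip_width: 0.0282
grip_force: 3.1
```

Emit:
servo_tool(
  rows=[1,0,0,0,0,1,0,0,0,0,1,0,0,0,0],
)

```text
time: 10.32
position: [0.5092, 0.3105, 0.1092]
tool_rot: [0.845, 0.535, 0.001, 0.001]
ft_force: [4.1, -2.1, -2.6]
grip_width: 0.0239
grip_force: 34.7
```

```bash
python3 -c "
from h import *
go(.507,.311,.11,155);print(pose()[2]['moment'])"
```

```text
pos [0.5092 0.3105 0.1092] yaw 64.7 q6 0.8 F [ 4.1 -2.1 -2.6] w 0.0239 tool shift mm [-0.5 -2.2 -0.8] turn -90.3
[-0.49710135 -0.63413012 -0.16687977]
```

Emit:
servo_tool(
  rows=[1,0,0.0015,0,0,1,0,0,0,0,1,0,0,0,0,1,0,0,0,-4,1,0,0,0,-4],
  newtons=60,
)

```text
time: 10.73
position: [0.5083, 0.3108, 0.1091]
tool_rot: [0.805, 0.594, -0.0, -0.001]
ft_force: [0.2, 0.3, -1.0]
grip_width: 0.0234
grip_force: 59.6
```

Emit:
servo_tool(
  rows=[1,0,0,0,-4,1,0,0,0,-4,1,0,0,0,-4,1,0,0,0,-4,1,0,0,0,-4],
)

```text
time: 11.15
position: [0.508, 0.3109, 0.1091]
tool_rot: [0.689, 0.725, -0.0, -0.001]
ft_force: [-0.8, 0.4, 0.4]
grip_width: 0.0236
grip_force: 59.6
```

```bash
python3 -c "
from h import *
go(.509,.3105,.11,155);print(pose()[2]['moment'])"
```

```text
pos [0.508  0.3109 0.1091] yaw 92.9 q6 0.31 F [-0.8  0.4  0.4] w 0.0236 tool shift mm [-0.5  0.9 -0.9] turn -62.1
[ 0.02445668 -0.19227188 -0.38388704]
```

Turning well, with low side force; continue.

Emit:
servo_tool(
  rows=[1,0,0,0,-5,1,0,0,0,-5,1,0,0,0,-5,1,0,0,0,-5,1,0,0,0,-5],
)

```text
time: 11.57
position: [0.5081, 0.311, 0.1092]
tool_rot: [0.516, 0.857, -0.0, -0.001]
ft_force: [0.7, -0.0, 0.0]
grip_width: 0.0236
grip_force: 59.6
```

Emit:
servo_tool(
  rows=[1,0,0,0,-5,1,0,0,0,-5,1,0,0,0,-5,1,0,0,0,-5,1,0,0,0,-5],
)

```text
time: 11.98
position: [0.5085, 0.3111, 0.1098]
tool_rot: [0.318, 0.948, 0.0, -0.0]
ft_force: [0.2, 0.4, 2.2]
grip_width: 0.0239
grip_force: 59.5
```

Emit:
servo_tool(
  rows=[1,0,0,0,-4,1,0,0,0,-4,1,0,0,0,-4,1,0,0,0,0,1,0,0,0,0],
)

```text
time: 12.4
position: [0.5086, 0.3111, 0.1096]
tool_rot: [0.219, 0.976, 0.0, -0.0]
ft_force: [-0.5, 1.7, 2.3]
grip_width: 0.0236
grip_force: 59.4
```

```bash
python3 -c "
from h import *
go(.509,.3105,.11,155);print(pose()[2]['moment'])
q=robot.camera('side')
cv2.imwrite('pics/c6.png',cv2.resize(q['pixels'][200:300,200:310,::-1],None,fx=6,fy=6,interpolation=cv2.INTER_CUBIC))"
```

```text
pos [0.5086 0.3111 0.1096] yaw 154.7 q6 -0.77 F [-0.5  1.7  2.3] w 0.0236 tool shift mm [-0.6 -0.4 -0.4] turn -0.3
[ 0.24738127 -0.08183529  0.14951626]
```

View pics/c6.png

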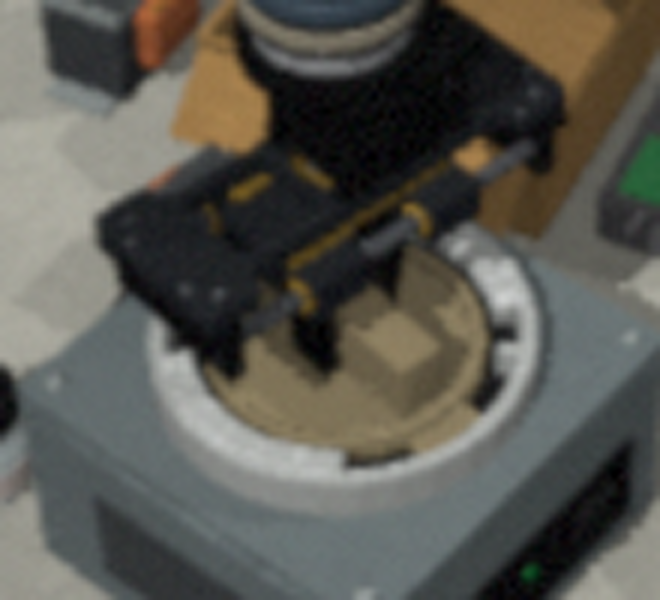

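Emit:
servo_tool(
  rows=[1,0,0,-0.004,0,1,0,0,-0.008,0,1,0,0,-0.012,0,1,0,0,-0.015,0,1,0,0,-0.02,0],
)

```text
time: 12.87
position: [0.5069, 0.3096, 0.1671]
tool_rot: [0.219, 0.976, -0.002, -0.002]
ft_force: [0.4, 0.4, -1.9]
grip_width: 0.0239
grip_force: 59.5
```

Emit:
servo_tool(
  rows=[1,0,0,-0.025,0,1,0,0,-0.025,0,1,0,0,-0.02,0,1,0,0,-0.01,0,1,0,0,0,0],
)

```text
time: 13.28
position: [0.51, 0.3108, 0.2506]
tool_rot: [0.219, 0.976, 0.001, 0.002]
ft_force: [0.2, 0.1, -3.2]
grip_width: 0.0237
grip_force: 59.5
```

```bash
python3 -c "
from h import *
go(.49,-.285,.24,155)"
```

```text
pos [0.51   0.3108 0.2506] yaw 154.7 q6 -0.77 F [ 0.2  0.1 -3.2] w 0.0237 tool shift mm [-236.6 -547.2   10.6] turn -0.3
```

Emit:
servo_tool(
  rows=[1,-0.013,-0.03,0,0,1,-0.013,-0.03,0,0,1,-0.013,-0.03,0,0,1,-0.013,-0.03,0,0,1,-0.013,-0.03,0,0],
)

```text
time: 13.7
position: [0.5017, 0.1456, 0.2461]
tool_rot: [0.219, 0.976, -0.001, -0.002]
ft_force: [0.7, -0.0, -3.3]
grip_width: 0.0236
grip_force: 59.5
```

Emit:
servo_tool(
  rows=[1,-0.013,-0.03,0,0,1,-0.013,-0.03,0,0,1,-0.013,-0.03,0,0,1,-0.013,-0.03,0,0,1,-0.013,-0.03,0,0],
)

```text
time: 14.12
position: [0.4965, -0.0174, 0.2464]
tool_rot: [0.219, 0.976, 0.0, -0.002]
ft_force: [1.1, -0.2, -2.7]
grip_width: 0.0238
grip_force: 59.5
```

Emit:
servo_tool(
  rows=[1,-0.013,-0.03,0,0,1,-0.013,-0.03,0,0,1,-0.013,-0.03,0,0,1,-0.013,-0.03,0,0,1,-0.013,-0.03,0,0],
)

```text
time: 14.53
position: [0.4914, -0.1805, 0.2462]
tool_rot: [0.219, 0.976, 0.001, -0.002]
ft_force: [0.4, 0.5, -3.1]
grip_width: 0.0236
grip_force: 59.5
```

Emit:
servo_tool(
  rows=[1,-0.013,-0.03,0,0,1,-0.013,-0.03,0,0,1,-0.009,-0.02,0,0,1,-0.004,-0.01,0,0,1,0,0,0,0],
)

```text
time: 14.95
position: [0.489, -0.2794, 0.2464]
tool_rot: [0.22, 0.975, 0.0, -0.001]
ft_force: [0.7, -0.2, -3.1]
grip_width: 0.0237
grip_force: 59.5
```

```bash
python3 -c "
from h import *
go(.49,-.285,-.019,155)"
```

```text
pos [ 0.489  -0.2794  0.2464] yaw 154.5 q6 -1.84 F [ 0.7 -0.2 -3.1] w 0.0237 tool shift mm [ -3.3  -4.6 265.4] turn -0.5
```

Emit:
servo_tool(
  rows=[1,0,0,0.035,0,1,0,0,0.035,0,1,0,0,0.035,0,1,0,0,0.035,0,1,0,0,0.03,0],
)

```text
time: 15.37
position: [0.4888, -0.2743, 0.0758]
tool_rot: [0.218, 0.976, 0.001, -0.002]
ft_force: [0.2, 0.6, -2.8]
grip_width: 0.0235
grip_force: 59.5
```

Emit:
servo_tool(
  rows=[1,0,0,0.025,0,1,0,0,0.02,0,1,0,0,0.01,0,1,0,0,0,0,1,0,0,0,0],
)

```text
time: 15.78
position: [0.49, -0.2765, 0.0231]
tool_rot: [0.218, 0.976, 0.0, -0.0]
ft_force: [0.3, 0.4, -1.5]
grip_width: 0.0239
grip_force: 59.5
```

```bash
python3 -c "
from h import *
go(.49,-.285,-.019,155)
for c in('top','side'):
  q=robot.camera(c)
  for n in('cover_bar','cover_lug'):print(c,n,[(round(d['score'],2),np.round(d['at'],3)) for d in robot.place_of(q,n) if d['at'][1]<0])"
```

```text
pos [ 0.49   -0.2765  0.0231] yaw 154.8 q6 -1.84 F [ 0.3  0.4 -1.5] w 0.0239 tool shift mm [-3.6 -7.7 42.1] turn -0.2
top cover_bar []
top cover_lug []
side cover_bar [(0.92, array([ 0.486, -0.277,  0.072]))]
side cover_lug [(0.95, array([ 0.431, -0.247,  0.05 ]))]
```

Emit:
servo_tool(
  rows=[1,0,-0.005,0.015,0,1,0,0,0.012,0,1,0,0,0.009,0,1,0,0,0,0,1,0,0,0,0],
)

```text
time: 16.5
position: [0.4873, -0.2816, -0.0136]
tool_rot: [0.219, 0.976, 0.001, -0.001]
ft_force: [0.2, -0.5, -2.8]
grip_width: 0.0238
grip_force: 59.5
```

Emit:
servo_tool(
  rows=[1,0,0,0.002,0,1,0,0,0.001,0,1,0,0,0,0,1,0,0,0,0],
)

```text
time: 16.83
position: [0.4881, -0.2823, -0.0156]
tool_rot: [0.219, 0.976, -0.0, 0.0]
ft_force: [0.5, -0.2, -2.3]
grip_width: 0.0237
grip_force: 59.5
```

Emit:
servo_tool(
  rows=[1,0,0,0.002,0,1,0,0,0,0,1,0,0,0,0],
)

```text
time: 17.08
position: [0.4878, -0.2822, -0.0179]
tool_rot: [0.219, 0.976, 0.0, -0.0]
ft_force: [-0.7, -0.1, -3.1]
grip_width: 0.0235
grip_force: 59.5
```

Emit:
servo_tool(
  rows=[1,0,0,0.0015,0,1,0,0,0,0,1,0,0,0,0],
)

```text
time: 17.33
position: [0.4879, -0.2823, -0.0193]
tool_rot: [0.219, 0.976, -0.0, 0.0]
ft_force: [-0.1, -0.3, -2.7]
grip_width: 0.0237
grip_force: 59.5
```

Emit:
servo_tool(
  rows=[1,0,0,0.0015,0,1,0,0,0,0,1,0,0,0,0],
)

```text
time: 17.58
position: [0.488, -0.2823, -0.0194]
tool_rot: [0.219, 0.976, -0.0, 0.0]
ft_force: [-2.6, 1.1, 7.9]
grip_width: 0.0238
grip_force: 59.5
```

Emit:
servo_tool(
  rows=[-1,0,0,-0.001,0,-1,0,0,0,0,-1,0,0,0,0,-1,0,0,0,0,-1,0,0,0,0],
)

```text
time: 18.0
position: [0.4879, -0.2823, -0.0199]
tool_rot: [0.219, 0.976, -0.0, 0.0]
ft_force: [-0.4, -0.2, 1.0]
grip_width: 0.049
grip_force: 0.3
```

Emit:
servo_tool(
  rows=[-1,0,0,0,0,-1,0,0,0,0,-1,0,0,0,0,-1,0,0,0,0,-1,0,0,0,0],
)

```text
time: 18.42
position: [0.4878, -0.2821, -0.0199]
tool_rot: [0.219, 0.976, 0.0, -0.0]
ft_force: [0.3, 0.3, 1.4]
grip_width: 0.0816
grip_force: 0.1
```

Emit:
servo_tool(
  rows=[-1,0,0,-0.01,0,-1,0,0,-0.02,0,-1,0,0,-0.035,0,-1,0,0,-0.035,0,-1,0,0,-0.035,0],
)

```text
time: 18.83
position: [0.4874, -0.2818, 0.1169]
tool_rot: [0.219, 0.976, 0.0, -0.0]
ft_force: [0.9, -0.5, 0.2]
grip_width: 0.0867
grip_force: 0.0
```

Emit:
servo_tool(
  rows=[-1,0,0,-0.035,0,-1,0,0,-0.035,0,-1,0,0,-0.035,0,-1,0,0,-0.01,0,-1,0,0,0,0],
)

```text
time: 19.25
position: [0.4896, -0.2836, 0.2345]
tool_rot: [0.219, 0.976, -0.002, 0.004]
ft_force: [-0.1, -0.2, -0.5]
grip_width: 0.0872
grip_force: 0.0
```

```bash
python3 -c "
from h import *
go(.49,.03,.23,155)
for c in('top','side'):
  q=robot.camera(c);cv2.imwrite('pics/d_%s.png'%c,q['pixels'][:,:,::-1])
  for n in('cover_bar','filter_tab','carton_floor'):print(c,n,[(round(d['score'],2),np.round(d['at'],3)) for d in robot.place_of(q,n)])
  rect(q,'filter_tab',.126)"
```

```text
pos [ 0.4896 -0.2836  0.2345] yaw 154.7 q6 -1.85 F [-0.1 -0.2 -0.5] w 0.0872 tool shift mm [133.4 283.8   4.5] turn -0.3
top cover_bar [(0.93, array([0.263, 0.307, 0.026])), (0.77, array([0.322, 0.53 , 0.028])), (0.73, array([ 0.486, -0.279,  0.031])), (0.55, array([ 0.594, -0.384,  0.   ])), (0.18, array([ 0.507,  0.311, -0.001]))]
top filter_tab [(0.83, array([0.505, 0.313, 0.107])), (0.61, array([0.684, 0.344, 0.   ]))]
top carton_floor [(0.69, array([0.591, 0.005, 0.004])), (0.55, array([0.683, 0.347, 0.   ]))]
filter_tab 0.62 [502.7 303.8] [93.8 94.8] 46.5
side cover_bar [(0.82, array([ 0.485, -0.282,  0.029])), (0.7, array([0.265, 0.297, 0.024])), (0.68, array([0.32 , 0.53 , 0.021])), (0.59, array([ 0.429, -0.251,  0.006]))]
side filter_tab [(0.67, array([0.505, 0.308, 0.108]))]
side carton_floor [(0.74, array([0.592, 0.006, 0.006])), (0.26, array([ 0.507,  0.311, -0.004]))]
filter_tab 0.77 [499.1 328.8] [74.1 85.5] 86.6
```

```bash
python3 -c "
import cv2,numpy as np
a=cv2.imread('pics/d_top.png')[165:235,175:250];b=cv2.imread('pics/d_side.png')[215:285,220:295]
cv2.imwrite('pics/d.png',np.hstack([cv2.resize(i,None,fx=5.3,fy=5.3,interpolation=cv2.INTER_CUBIC) for i in(a,b)]))"
```

```text
(no output)
```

View pics/d.png

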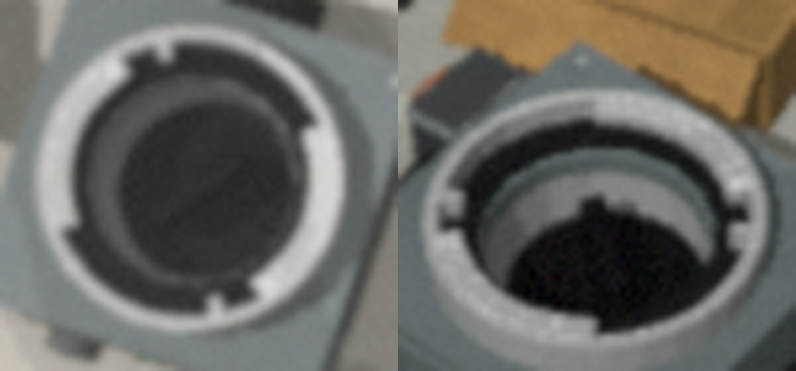

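```bash
python3 -c "
from h import *
out=[]
for c,(y,x) in(('top',(178,190)),('side',(240,235))):
  s=0
  for i in range(12):
    q=robot.camera(c);s=s+q['pixels'].astype(float)
  g=s.mean(2)/12;np.save('avg_%s.npy'%c,g)
  k=cv2.resize(g[y:y+45,x:x+48],None,fx=8,fy=8,interpolation=cv2.INTER_CUBIC)
  out.append(np.clip((k-12)*5,0,255))
cv2.imwrite('pics/e.png',np.hstack(out))"
```

```text
[ WARN:0@20.156] global loadsave.cpp:1063 imwrite_ Unsupported depth image for selected encoder is fallbacked to CV_8U.
```

View pics/e.png

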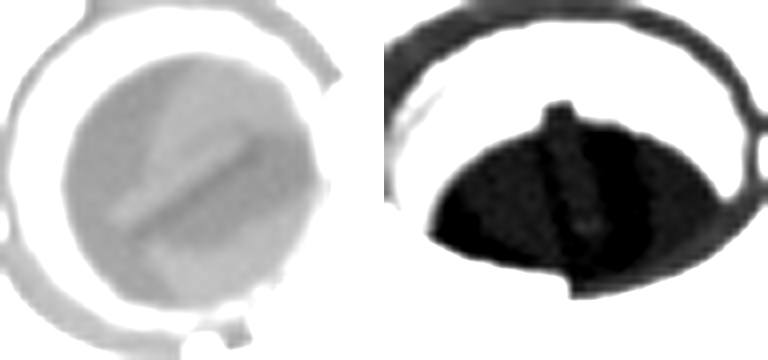

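```bash
python3 -c "
from h import *
for c,(y,x),a,b in(('top',(178,190),(115,216),(247,137)),('side',(240,235),(176,105),(206,230))):
  q=robot.camera(c);w=ray(q,np.array([a,b])/8+[x-.44,y-.44],.126);d=w[1]-w[0]
  print(c,w.round(4),w.mean(0).round(4),np.linalg.norm(d).round(4),np.degrees(np.arctan2(d[1],d[0])).round(1))
go(.507,.311,.23,155)"
```

```text
top [[0.4892 0.3306]
 [0.5195 0.2835]] [0.5044 0.3071] 0.056 -57.3
side [[0.5191 0.292 ]
 [0.4886 0.3369]] [0.5038 0.3145] 0.0543 124.2
pos [ 0.4878 -0.2822  0.2301] yaw 154.7 q6 -1.85 F [-0.6  0.2 -0.1] w 0.0868 tool shift mm [2.359e+02 5.446e+02 1.000e-01] turn -0.3
```

Emit:
servo_tool(
  rows=[-0.1,0.013,0.03,0,0,-0.1,0.013,0.03,0,0,-0.1,0.013,0.03,0,0,-0.1,0.013,0.03,0,0,-0.1,0.013,0.03,0,0],
)

```text
time: 21.47
position: [0.493, -0.1175, 0.2302]
tool_rot: [0.219, 0.976, 0.0, 0.0]
ft_force: [0.7, 0.0, -0.9]
grip_width: 0.0616
grip_force: 0.0
```

Emit:
servo_tool(
  rows=[-0.1,0.013,0.03,0,0,-0.1,0.013,0.03,0,0,-0.1,0.013,0.03,0,0,-0.1,0.013,0.03,0,0,-0.1,0.013,0.03,0,0],
)

```text
time: 21.88
position: [0.4982, 0.0461, 0.2303]
tool_rot: [0.219, 0.976, 0.0, 0.0]
ft_force: [0.5, 0.2, 0.7]
grip_width: 0.048
grip_force: 0.0
```

Emit:
servo_tool(
  rows=[-0.1,0.013,0.03,0,0,-0.1,0.013,0.03,0,0,-0.1,0.013,0.03,0,0,-0.1,0.013,0.03,0,0,-0.1,0.013,0.03,0,0],
)

```text
time: 22.3
position: [0.5035, 0.2097, 0.2303]
tool_rot: [0.219, 0.976, 0.0, 0.0]
ft_force: [0.0, -0.6, 1.0]
grip_width: 0.0481
grip_force: 0.0
```

Emit:
servo_tool(
  rows=[-0.1,0.013,0.03,0,0,-0.1,0.013,0.03,0,0,-0.1,0.008,0.02,0,6,-0.1,0,0,0,6,-0.1,0,0,0,6],
)

```text
time: 22.72
position: [0.5068, 0.2966, 0.23]
tool_rot: [0.37, 0.929, 0.0, 0.0]
ft_force: [0.3, 0.3, 0.6]
grip_width: 0.0477
grip_force: 0.0
```

Emit:
servo_tool(
  rows=[-0.1,0,0,0,6,-0.1,0,0,0,6,-0.1,0,0,0,1,-0.1,0,0,0,0,-0.1,0,0,0,0],
)

```text
time: 23.13
position: [0.507, 0.2948, 0.2302]
tool_rot: [0.471, 0.882, -0.0, 0.0]
ft_force: [1.0, 0.8, 0.0]
grip_width: 0.0482
grip_force: 0.0
```

```bash
python3 -c "
from h import *
go(.505,.311,.066,123.5)"
```

```text
pos [0.507  0.2948 0.2302] yaw 123.8 q6 -0.25 F [1.  0.8 0. ] w 0.0482 tool shift mm [ 14.6   7.3 164.2] turn 0.3
```

Emit:
servo_tool(
  rows=[-0.1,0.0145,0.0075,0,0,-0.1,0,0,0.02,0,-0.1,0,0,0.03,0,-0.1,0,0,0.02,0,-0.1,0,0,0,0],
)

```text
time: 23.55
position: [0.5019, 0.3097, 0.1559]
tool_rot: [0.471, 0.882, -0.004, -0.003]
ft_force: [-0.2, -1.1, -1.2]
grip_width: 0.0478
grip_force: 0.0
```

```bash
python3 -c "
from h import *
go(.505,.311,.066,123.5)"
```

```text
pos [0.5019 0.3097 0.1559] yaw 123.8 q6 -0.23 F [-0.2 -1.1 -1.2] w 0.0478 tool shift mm [-0.6  3.3 89.9] turn 0.3
```

Emit:
servo_tool(
  rows=[-0.1,0,0,0.018,0,-0.1,0,0,0.018,0,-0.1,0,0,0.014,0,-0.1,0,0,0,0,-0.1,0,0,0,0],
)

```text
time: 23.97
position: [0.5055, 0.3111, 0.1107]
tool_rot: [0.471, 0.882, -0.0, -0.0]
ft_force: [-0.7, 0.3, -0.2]
grip_width: 0.0476
grip_force: 0.0
```

```bash
python3 -c "
from h import *
go(.505,.311,.066,123.5)"
```

```text
pos [0.5055 0.3111 0.1107] yaw 123.8 q6 -0.23 F [-0.7  0.3 -0.2] w 0.0476 tool shift mm [ 0.2 -0.5 44.7] turn 0.3
```

Emit:
servo_tool(
  rows=[-0.1,0,0,0.012,0,-0.1,0,0,0.012,0,-0.1,0,0,0.008,0,-0.1,0,0,0,0,-0.1,0,0,0,0],
)

```text
time: 24.38
position: [0.5057, 0.3112, 0.0789]
tool_rot: [0.471, 0.882, 0.0, 0.0]
ft_force: [-0.2, 0.3, 0.2]
grip_width: 0.0478
grip_force: 0.0
```

Emit:
servo_tool(
  rows=[-0.1,0,0,0.006,0,-0.1,0,0,0.004,0,-0.1,0,0,0,0,-0.1,0,0,0,0],
)

```text
time: 24.72
position: [0.5051, 0.311, 0.068]
tool_rot: [0.472, 0.882, -0.0, -0.0]
ft_force: [-0.6, -0.1, 0.4]
grip_width: 0.0477
grip_force: 0.0
```

Emit:
servo_tool(
  rows=[1,0,0,0,0,1,0,0,0,0,1,0,0,0,0,1,0,0,0,0,1,0,0,0,0],
  newtons=25,
)

```text
time: 25.13
position: [0.5053, 0.3111, 0.0683]
tool_rot: [0.472, 0.882, 0.0, 0.0]
ft_force: [-0.5, -0.0, 0.2]
grip_width: 0.0223
grip_force: 0.0
```

Emit:
servo_tool(
  rows=[1,0,0,0,0,1,0,0,0,0,1,0,0,0,0],
)

```text
time: 25.38
position: [0.505, 0.311, 0.0681]
tool_rot: [0.472, 0.882, -0.0, -0.0]
ft_force: [-0.0, -0.5, 0.1]
grip_width: 0.0141
grip_force: 24.9
```

```bash
python3 -c "
from h import *
go(.505,.311,.066,123.5)"
```

```text
pos [0.505  0.311  0.0681] yaw 123.7 q6 -0.22 F [-0.  -0.5  0.1] w 0.0141 tool shift mm [0.  0.  2.1] turn 0.2
```

Emit:
servo_tool(
  rows=[1,0,0,0,0,1,0,0,-0.005,0,1,0,0,-0.01,0,1,0,0,-0.015,0,1,0,0,-0.02,0],
  newtons=45,
)

```text
time: 25.8
position: [0.504, 0.3106, 0.1178]
tool_rot: [0.472, 0.882, -0.001, -0.001]
ft_force: [0.7, 0.3, -3.5]
grip_width: 0.0138
grip_force: 44.9
```

Emit:
servo_tool(
  rows=[1,0,0,-0.02,0,1,0,0,-0.02,0,1,0,0,-0.02,0,1,0,0,-0.02,0,1,0,0,-0.015,0],
)

```text
time: 26.22
position: [0.5056, 0.3113, 0.2156]
tool_rot: [0.472, 0.882, 0.001, 0.001]
ft_force: [-0.2, 0.5, -3.4]
grip_width: 0.0133
grip_force: 44.9
```

Emit:
servo_tool(
  rows=[1,0,0,-0.01,0,1,0,0,0,0,1,0,0,0,0],
)

```text
time: 26.47
position: [0.5051, 0.311, 0.2235]
tool_rot: [0.472, 0.882, 0.0, 0.0]
ft_force: [-0.5, 0.2, -3.7]
grip_width: 0.0139
grip_force: 44.9
```

```bash
python3 -c "
from h import *
go(.592,.005,.22,123.5)
for c in('top','side'):
  q=robot.camera(c)
  print(c,[(round(d['score'],2),np.round(d['at'],3)) for d in robot.place_of(q,'filter_tab')])
  rect(q,'carton_floor',.065)"
```

```text
pos [0.5051 0.311  0.2235] yaw 123.7 q6 -0.23 F [-0.5  0.2 -3.7] w 0.0139 tool shift mm [-302.8  -97.6    3.5] turn 0.2
top [(0.72, array([0.508, 0.311, 0.263]))]
carton_floor 0.61 [587.3   6.4] [262.4 206.9] 86.3
side []
carton_floor 0.96 [581.3  39.9] [229.6 247.6] 0.1
```

Emit:
servo_tool(
  rows=[1,-0.01,-0.003,0,0,1,-0.02,-0.006,0,0,1,-0.025,-0.008,0,0,1,-0.025,-0.008,0,0,1,-0.025,-0.008,0,0],
)

```text
time: 27.18
position: [0.5362, 0.2037, 0.2229]
tool_rot: [0.471, 0.882, -0.0, 0.0]
ft_force: [-0.2, 0.2, -2.6]
grip_width: 0.0138
grip_force: 44.9
```

Emit:
servo_tool(
  rows=[1,-0.025,-0.008,0,0,1,-0.025,-0.008,0,0,1,-0.025,-0.008,0,0,1,-0.025,-0.008,0,0,1,-0.025,-0.008,0,0],
)

```text
time: 27.6
position: [0.5723, 0.0771, 0.2229]
tool_rot: [0.472, 0.882, -0.0, -0.0]
ft_force: [0.6, -0.2, -2.1]
grip_width: 0.0135
grip_force: 44.9
```

Emit:
servo_tool(
  rows=[1,-0.025,-0.009,0,0,1,-0.025,-0.009,0,0,1,-0.015,-0.004,0,0,1,-0.007,-0.002,0,0,1,0,0,0,0],
)

```text
time: 28.02
position: [0.5927, 0.0044, 0.2229]
tool_rot: [0.473, 0.881, 0.0, 0.0]
ft_force: [0.2, -0.3, -2.8]
grip_width: 0.0134
grip_force: 44.9
```

```bash
python3 -c "
from h import *
go(.592,.005,.038,123.5)"
```

```text
pos [0.5927 0.0044 0.2229] yaw 123.6 q6 -0.77 F [ 0.2 -0.3 -2.8] w 0.0134 tool shift mm [  0.9  -0.3 184.9] turn 0.1
```

Emit:
servo_tool(
  rows=[1,0,0,0.015,0,1,0,0,0.025,0,1,0,0,0.03,0,1,0,0,0.03,0,1,0,0,0.025,0],
)

```text
time: 28.43
position: [0.591, 0.0081, 0.0966]
tool_rot: [0.471, 0.882, 0.0, -0.001]
ft_force: [-0.2, -0.5, -3.2]
grip_width: 0.0137
grip_force: 44.9
```

Emit:
servo_tool(
  rows=[1,0,0,0.02,0,1,0,0,0.015,0,1,0,0,0.012,0,1,0,0,0.005,0,1,0,0,0,0],
)

```text
time: 28.85
position: [0.5913, 0.0071, 0.0451]
tool_rot: [0.471, 0.882, -0.0, -0.001]
ft_force: [-0.7, -0.1, -2.4]
grip_width: 0.0133
grip_force: 44.9
```

Emit:
servo_tool(
  rows=[1,0,0,0,0,1,0,0,0.002,0,1,0,0,0,0,1,0,0,0,0],
)

```text
time: 29.18
position: [0.5928, 0.0059, 0.045]
tool_rot: [0.472, 0.882, 0.0, 0.001]
ft_force: [0.1, 0.3, -3.0]
grip_width: 0.0137
grip_force: 44.9
```

Emit:
servo_tool(
  rows=[1,0,0,0.002,0,1,0,0,0,0,1,0,0,0,0],
)

```text
time: 29.43
position: [0.5922, 0.006, 0.0422]
tool_rot: [0.472, 0.882, 0.0, -0.0]
ft_force: [-0.8, 0.0, -2.6]
grip_width: 0.0136
grip_force: 44.9
```

Emit:
servo_tool(
  rows=[1,0,0,0.002,0,1,0,0,0.001,0,1,0,0,0,0,1,0,0,0,0],
)

```text
time: 29.77
position: [0.5921, 0.006, 0.0389]
tool_rot: [0.472, 0.882, -0.0, -0.0]
ft_force: [-0.5, -0.2, -2.6]
grip_width: 0.0137
grip_force: 44.9
```

Emit:
servo_tool(
  rows=[1,0,0,0.0015,0,1,0,0,0,0,1,0,0,0,0],
)

```text
time: 30.02
position: [0.5925, 0.006, 0.0382]
tool_rot: [0.472, 0.882, 0.0, 0.0]
ft_force: [-1.2, 0.6, 1.2]
grip_width: 0.0137
grip_force: 44.9
```

Emit:
servo_tool(
  rows=[-0.2,0,0,0,0,-0.2,0,0,0,0,-0.2,0,0,0,0,-0.2,0,0,0,0,-0.2,0,0,0,0],
)

```text
time: 30.43
position: [0.5923, 0.006, 0.0376]
tool_rot: [0.472, 0.882, 0.0, 0.0]
ft_force: [0.3, -0.2, -0.5]
grip_width: 0.0393
grip_force: 0.0
```

Emit:
servo_tool(
  rows=[-0.2,0,0,0,0,-0.2,0,0,0,0,-0.2,0,0,-0.01,0,-0.2,0,0,-0.02,0,-0.2,0,0,-0.03,0],
)

```text
time: 30.85
position: [0.59, 0.0064, 0.0965]
tool_rot: [0.472, 0.882, -0.001, -0.003]
ft_force: [0.1, -0.0, -0.9]
grip_width: 0.0522
grip_force: 0.0
```

Emit:
servo_tool(
  rows=[-0.2,0,0,-0.035,0,-0.2,0,0,-0.035,0,-0.2,0,0,-0.035,0,-0.2,0,0,-0.035,0,-0.2,0,0,0,0],
)

```text
time: 31.27
position: [0.5971, 0.0054, 0.2466]
tool_rot: [0.471, 0.882, 0.003, 0.008]
ft_force: [0.6, -0.3, 0.5]
grip_width: 0.0519
grip_force: 0.0
```

Emit:
servo_tool(
  rows=[-0.2,0.03,0,0,0,-0.2,0.03,0,0,0,-0.2,0.03,0,0,0,-0.2,0,0,0,0,-0.2,0,0,0,0],
)

```text
time: 31.68
position: [0.5412, 0.082, 0.2381]
tool_rot: [0.47, 0.882, -0.0, 0.0]
ft_force: [-0.6, -0.3, 0.6]
grip_width: 0.0522
grip_force: 0.0
```

```bash
python3 -c "
from h import *
go(.592,.005,.038,123.5)
for c in('top','side'):
  q=robot.camera(c)
  for n in('filter_tab','cover_bar','carton_floor','mat','spool','cutters','trafo_small','flux_jar','trafo_big','meter'):print(c,n,[(round(d['score'],2),np.round(d['at'],3).tolist()) for d in robot.place_of(q,n)][:3])"
```

```text
pos [0.5412 0.082  0.2381] yaw 123.9 q6 -0.64 F [-0.6 -0.3  0.6] w 0.0522 tool shift mm [-92.2  -0.7 200.1] turn 0.4
top filter_tab []
top cover_bar [(0.9, [0.264, 0.305, 0.031]), (0.85, [0.322, 0.528, 0.028]), (0.72, [0.382, 0.695, 0.022])]
top carton_floor [(0.36, [0.697, -0.272, -0.003])]
top mat [(0.73, [0.684, 0.35, 0.001]), (0.67, [0.507, -0.3, 0.004])]
top spool [(0.81, [0.597, -0.383, 0.002]), (0.54, [0.486, -0.283, 0.025])]
top cutters [(0.55, [0.696, -0.273, 0.0]), (0.54, [0.685, 0.344, -0.002]), (0.39, [0.764, 0.046, -0.001])]
top trafo_small [(0.64, [0.654, 0.178, -0.002])]
top flux_jar [(0.57, [0.684, 0.348, 0.002])]
top trafo_big [(0.55, [0.763, 0.048, -0.002])]
top meter []
side filter_tab [(0.68, [0.594, 0.001, 0.079])]
side cover_bar [(0.76, [0.485, -0.279, 0.032]), (0.67, [0.263, 0.295, 0.023]), (0.64, [0.32, 0.53, 0.025])]
side carton_floor [(0.95, [0.594, 0.005, 0.006])]
side mat [(0.71, [0.505, -0.3, -0.001])]
side spool [(0.66, [0.596, -0.38, 0.006])]
side cutters [(0.67, [0.694, -0.271, -0.001])]
side trafo_small [(0.72, [0.431, -0.251, 0.003]), (0.69, [0.652, 0.182, -0.005])]
side flux_jar [(0.63, [0.684, 0.345, -0.0]), (0.47, [0.505, -0.298, -0.003])]
side trafo_big [(0.79, [0.762, 0.051, 0.0])]
side meter [(0.6, [0.433, 0.013, 0.002]), (0.26, [0.594, 0.005, 0.078])]
```

All of it checks out: the filter is standing in the carton (tab at z ≈ 0.078), the cover is on the mat and the bystanders haven't moved.

```bash
python3 -c "
from rig import robot
print(robot.hand_in())"
```

```text
the job is handed in; nothing more can be done
None
```

I've handed the job in: by the last camera check the cover lies on the mat, the filter stands in the carton and the other things on the bench haven't moved, but the hand-in returned no verdict.

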